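# Sieve the large support ball out of the sorting tray

### The arm

A 7-joint arm with a two-finger parallel gripper is mounted at the origin on the work surface. World frame = base frame: x ahead of the robot, y to its left, z up, the work surface at z = 0. Lengths are in m, angles in rad, forces in N, time in s.
With the tool pointing down it reaches from about 0.35 to 0.775 m from the base axis. Payload 3.1 kg.
Tool frame: the origin (TCP) lies at the very end of the fingers, on their centre line; the grasp point (between the pads) lies 19 mm behind it; z points along the fingers, y is the direction in which the jaws open and shut (so a half turn about z gives the same grasp; the last joint's range is limited). The gripper opens to 85 mm and grips with 20 to 120 N. Pads are 22 mm wide; open, the fingers measure 114 mm over their backs; the gripper's body (76 mm by 85 mm) begins 54 mm behind the grasp point. The pads swing forward as they close: fully open they stand 13 mm farther back than shut.
Start: joints at [1.28, 0.311, 0.014, 1.512, -0.004, 1.319, -0.027], TCP at [0.135, -0.533, 0.231] pointing down, gripper open.
Joint ranges: [-2.7, 2.7], [-0.3, 1.91], [-1.27, 1.3], [0.12, 2.57], [-1.44, 4.58], [0.2, 2.03], [-3.05, 3.05]. Speed limits (rad/s): [2.79, 2.79, 3.14, 3.14, 3.14, 3.14, 3.14].

### API

Orientations are given as a rotation vector (axis times angle).
In Python, from workcell import * gives the robot as it stands.
- The arm moves only by the tool play_rows, never from a script. Its argument "targets" is a list of rows, each an object with "rot": the turn, a rotation vector about the world's x, y, z in rad, a list of three; "travel": the shift along the world's x, y, z in m, a list of three; "jaw": the closure, from 0 (fully open) to 1 (shut). A call has 1 to 5 rows; each row is the pose to reach, as a shift and turn from the pose commanded when the call began; what a row does not reach only later rows make up. A row lasts 1/10 s, in which the tool goes at most 50 mm and 8.59 degrees, less where a joint would pass 70% of its speed; a pose out of reach is approached as far as the arm can. A call with a gripper value outside its range is refused whole. The fingers move at their own pace and stop on an object; the grip force is fixed at half the most. Time passes only in rows, so rows that repeat a pose let the fingers close. It gives the time, the measured TCP pose, the force and the opening at its end, in the units of the state.
- read_state(): the state, without advancing time (a new reading comes with each control period).
- capture(name): name is "side" or "top"; returns the picture (480x640x3 uint8, red, green, blue); there is no depth.
- camera_params(name): a dict with "intrinsics" (3x3 intrinsics, pixels), "distortion" ([k1, k2, p1, p2, k3] as OpenCV has them; the pictures are not rectified), "R" (3x3) and "t" (3): a world point X has camera coordinates R X + t. Camera axes: x right, y down, z forward; pixel columns grow to the right and rows downward; lengths in m; the calibration is good to about 2 mm. A picture is of the moment at which its call begins. camera_params takes no time and is no camera call.
- hand_in(): hands the job in, once; it reports no verdict.
The state is a dict: "t": time; "joint_pos": joint angles; "dq": joint speeds; "effort": joint torques, N m; "ee_pos": TCP position; "ee_rot": TCP orientation; "wrist_force": force on the tool from outside, world axes, zero at the start; "torque": the same for the moment, N m; "grip_width": opening from 0.0 (shut) to 1.0 (fully open).
Only numpy, scipy, OpenCV 4.12 (cv2) and the standard library are available. Lean on these libraries where they do the work, as an engineer would, in place of code of your own. Each camera call takes 0.05 s, during which the arm holds its last target. There are 200 camera calls.

### The job

One large and one small ceramic ball lie in the long bay of the sorting tray. Take the slotted scoop by its upright grip, scoop the large ball up so that the small one drops through the slots and stays in the bay, and tip the large ball from the scoop into the round dish of the tray; do not touch the balls with the fingers. Then stand the scoop back flat on the bench beside the tray and let go.

Things in the scene. Friction and masses are not known exactly. Their poses are not given: they have to be found in the camera images.
- tray: Fixed dark steel tray: a 4 mm base plate with a long bay and, at its left, a round steel dish. Origin at bench level under the middle of the bay's width; x along the bay, away from the robot (yaw under 9 deg), z up. In mm: bay inside x -120 (near wall) to 150, y -75 to 75, floor z 4; walls 4 thick, tops z 26. Dish centre x 0, y 152; floor z 8, rim z 44, inner radius 51 at floor, 61 at rim.
- scoop: Slotted steel scoop, 160 g, flat on the bench left or right of the tray (the solid-floored pan is not it). Origin on its underside, open mouth to -x, z up. In mm: floor of four 5 thick tines along x at y +-12.5, +-37.5, tips x -55; side walls 29 high, 80 wide overall; back x 58, open below z 18; black grip post 22x22 at x 50, y 0, z 36-115. A ball on it stays when level, rolls out tipped 45 deg.
- large: White ceramic ball, 30 mm diameter, 36 g; origin at its centre. Starts at rest on the bay's floor, centre 35 to 70 mm from the near wall and within 18 mm of the bay's middle line. With the tines flat on the floor it sits between two of them, so the scoop slides under it in -x and lifts it.
- small: White ceramic ball, 15 mm diameter, 10 g; origin at its centre. Starts at rest on the bay's floor on the far (+x) side of the large ball, 30 to 42 mm from it along x and within 20 mm across. It passes between the tines.
Not all that is in view belongs to the job. Leave any red look-alike of the large alone.

How it is judged:
On the way, in this order (a step that is already met when the one before it is completed fails the run):
1. The large ball lies in the raised slotted scoop (at least 50 mm above the bench) and the small ball has stayed in the bay (x of large in the frame of scoop between -0.06 and 0.05 m and y of large in the frame of scoop between -0.045 and 0.045 m and z of large in the frame of scoop between 0.004 and 0.035 m and height (world z) of scoop above 0.05 m and x of small in the frame of tray between -0.12 and 0.15 m and y of small in the frame of tray between -0.075 and 0.075 m and z of small in the frame of tray between 0.004 and 0.02 m), for 0.2 s.
2. The large ball has come to rest in the round dish (x of large in the frame of tray between -0.048 and 0.048 m and y of large in the frame of tray between 0.104 and 0.2 m and z of large in the frame of tray between 0.012 and 0.034 m and linear speed of large below 0.05 m/s), for 0.2 s.
At the end, for the whole second after the job is handed in: The large ball rests on the floor of the tray's round dish, the small ball rests on the floor of the bay, and the slotted scoop stands flat on the bench beside the tray (within 10 degrees of upright, underside less than 20 mm above the bench, its origin outside the tray's outline), at rest (x of large in the frame of tray between -0.048 and 0.048 m and y of large in the frame of tray between 0.104 and 0.2 m and z of large in the frame of tray between 0.012 and 0.034 m and x of small in the frame of tray between -0.12 and 0.15 m and y of small in the frame of tray between -0.075 and 0.075 m and z of small in the frame of tray between 0.004 and 0.02 m and linear speed of each of large, small below 0.03 m/s and height (world z) of scoop below 0.02 m and angle between scoop's own z axis and vertical below 0.17 rad and linear speed of scoop below 0.02 m/s and (y of scoop in the frame of tray below -0.1 m or y of scoop in the frame of tray above 0.24 m or x of scoop in the frame of tray above 0.19 m or x of scoop in the frame of tray below -0.16 m)); the robot touches nothing.
It fails at once if The fingers touch one of the balls (contact force between the fingers and large above 0.3 N or contact force between the fingers and small above 0.3 N).
It also fails if it takes over 64 s, if anything falls off the work surface, if the arm or the gripper's body presses on something with over 40 N, if the wrist force passes 120 N, or if a joint passes its speed limit or range.

## Working session

There is one attempt and no reset: what is moved stays moved. The work goes in short steps, Python scripts to look and compute and a tool call to move; the robot and the scene stay as the last step left them, time stands still between calls to the robot, and variables do not carry over. Pictures are saved under pics/ and viewed, about 8 in all and at most 12, crops included, and the job is handed in when it is done.

Besides the shell and the picture viewer there is one more tool, called after ">>>" as name(argument=value, ...) on one line, values as JSON. play_rows: Moves the arm, as the interface text tells. Its arguments: {"type":"object","properties":{"targets":{"type":"array"}},"required":["targets"]}

```bash
mkdir -p pics; ls
python3 - <<'E'
from workcell import *
import cv2,numpy as np
for n in ("top","side"):
    p=camera_params(n); print(n,p)
    cv2.imwrite(f"pics/{n}0.png",capture(n)[:,:,::-1])
print(read_state())
E
```

```text
pics
top {'intrinsics': array([[483.76597184,   0.        , 315.99040157],
       [  0.        , 483.76597184, 240.29993559],
       [  0.        ,   0.        ,   1.        ]]), 'distortion': array([-0.05532679,  0.        ,  0.        ,  0.        ,  0.        ]), 'R': array([[ 0.00274454, -0.99999483, -0.00167582],
       [-0.99446738, -0.00255338, -0.10501477],
       [ 0.10500995,  0.00195477, -0.99446925]]), 't': array([0.01414067, 0.47135137, 0.9529847 ])}
side {'intrinsics': array([[533.04472128,   0.        , 323.47058894],
       [  0.        , 533.04472128, 239.74827143],
       [  0.        ,   0.        ,   1.        ]]), 'distortion': array([0.02237168, 0.        , 0.        , 0.        , 0.        ]), 'R': array([[-0.99069188, -0.13611454, -0.00155967],
       [-0.10245843,  0.75317592, -0.64979096],
       [ 0.0896207 , -0.64358283, -0.76011135]]), 't': array([0.43901598, 0.07626229, 0.939897  ])}
{'t': 0.1, 'joint_pos': array([ 1.28031711,  0.31166675,  0.0139676 ,  1.51290343, -0.00438089,
        1.31921757, -0.02720173]), 'dq': array([-0.00020155, -0.00097721,  0.00017702, -0.00287639, -0.00020141,
        0.0005409 ,  0.00055667]), 'effort': array([ 1.24398979e-03, -3.80856979e+01,  1.46885659e-01, -2.31241554e+01,
        1.22816744e-02,  8.10072263e-03,  2.73350810e-05]), 'ee_pos': array([ 0.13527762, -0.5324196 ,  0.23031539]), 'ee_rot': array([-3.11518261e+00, -3.89671409e-01,  5.78937612e-04]), 'wrist_force': array([ 0.02736479,  0.90412829, -0.26323444]), 'torque': array([-0.00459164,  0.01888664, -0.01584907]), 'grip_width': 1.0011874404152041}
```

View pics/top0.png

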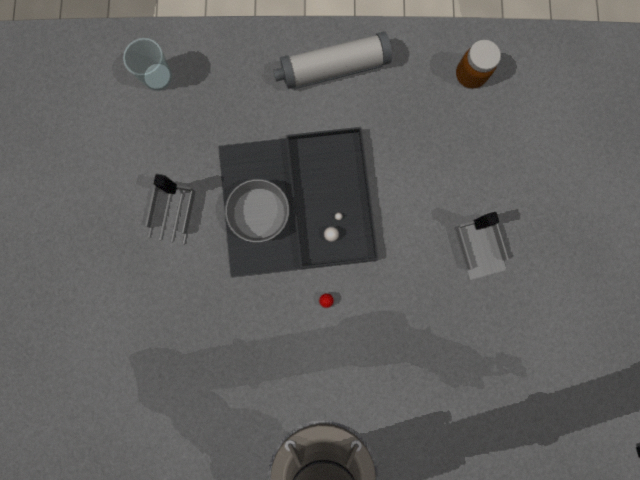

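View pics/side0.png

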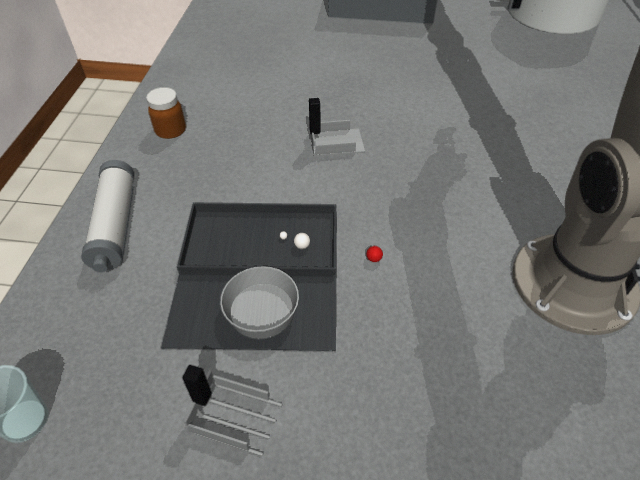

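```bash
cat > h.py <<'E'
from workcell import *
import cv2,numpy as np
P={n:camera_params(n) for n in("top","side")}
def ray(n,uv):
    p=P[n];u=cv2.undistortPoints(np.array([[uv]],float),p["intrinsics"],p["distortion"])[0,0]
    R=p["R"];return -R.T@p["t"],R.T@np.array([u[0],u[1],1.])
def onz(n,uv,z):
    o,d=ray(n,uv);return (o+d*(z-o[2])/d[2])
def tri(a,b):
    o1,d1=ray("top",a);o2,d2=ray("side",b)
    s=np.linalg.lstsq(np.c_[d1,-d2],o2-o1,rcond=None)[0]
    p,q=o1+s[0]*d1,o2+s[1]*d2;return (p+q)/2,np.linalg.norm(p-q)
def proj(n,X):
    p=P[n];return cv2.projectPoints(np.array(X,float).reshape(-1,3),cv2.Rodrigues(p["R"])[0],p["t"],p["intrinsics"],p["distortion"])[0][:,0]
def blobs(n,m,amin=8):
    k,l,s,c=cv2.connectedComponentsWithStats(m.astype(np.uint8))
    return [(c[i].round(2),s[i].tolist()) for i in range(1,k) if s[i][4]>=amin]
E
cat > a.py <<'E'
from h import *
np.set_printoptions(precision=4,suppress=True)
T,S=(cv2.imread(f"pics/{n}0.png") for n in("top","side"))
for n,I,(x0,y0,x1,y1) in(("top",T,(295,150,365,255)),("side",S,(200,220,325,262))):
    m=np.zeros(I.shape[:2],bool);m[y0:y1,x0:x1]=I[y0:y1,x0:x1].min(2)>130
    for c,s in blobs(n,m): print(n,c,s,onz(n,c,.019),onz(n,c,.0115))
for n,I,(x0,y0,x1,y1) in(("top",T,(130,160,210,250)),("side",S,(170,355,215,415))):
    m=np.zeros(I.shape[:2],bool);m[y0:y1,x0:x1]=I[y0:y1,x0:x1].max(2)<35
    for c,s in blobs(n,m): print("post",n,c,s)
a=cv2.resize(T[165:250,135:205],None,fx=5,fy=5,interpolation=cv2.INTER_CUBIC)
b=cv2.resize(T[120:285,210:385],None,fx=2.5,fy=2.5,interpolation=cv2.INTER_CUBIC)
o=np.zeros((425,790,3),np.uint8);o[:,:350]=a;o[:412,352:789]=b[:412,:437]
cv2.imwrite("pics/z.png",cv2.convertScaleAbs(o,alpha=1.8))
E
python3 a.py
```

```text
top [337.92 215.8 ] [336, 213, 5, 6, 25] [ 0.5224 -0.0293  0.019 ] [ 0.5236 -0.0296  0.0115]
top [330.2  233.59] [325, 228, 12, 12, 111] [ 0.4857 -0.0135  0.019 ] [ 0.4866 -0.0137  0.0115]
side [283.09 234.64] [280, 231, 7, 8, 44] [ 0.5224 -0.0264  0.019 ] [ 0.524  -0.0328  0.0115]
side [301.49 240.11] [294, 233, 16, 15, 190] [ 0.4864 -0.0178  0.019 ] [ 0.4877 -0.0241  0.0115]
post top [164.74 183.97] [154, 175, 23, 19, 278]
post side [196.84 384.66] [183, 365, 28, 40, 737]
```

View pics/z.png

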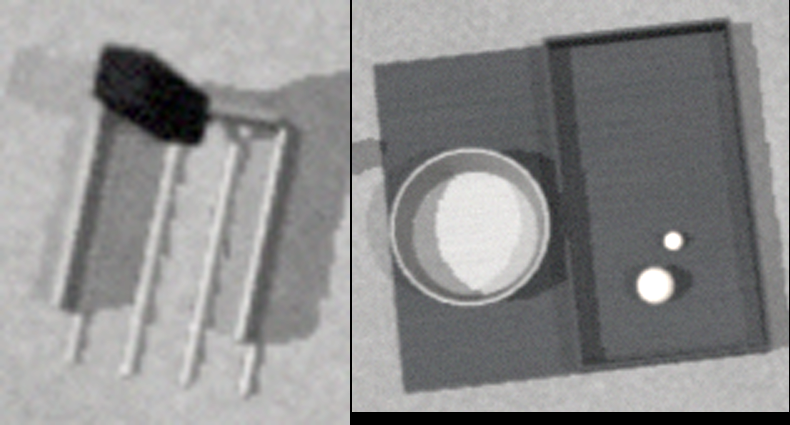

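```bash
cat > b.py <<'E'
from h import *
np.set_printoptions(precision=4,suppress=True)
g=lambda u,v:((u-352)/2.5+210,v/2.5+120)
C=np.array([onz("top",g(*c),.026)[:2] for c in((547,40),(728,20),(768,350),(583,370))])
L=np.array([[.154,.079],[.154,-.079],[-.124,-.079],[-.124,.079]])
def fit(A,B):
    a=A-A.mean(0);b=B-B.mean(0);th=np.arctan2((a[:,0]*b[:,1]-a[:,1]*b[:,0]).sum(),(a*b).sum())
    R=np.array([[np.cos(th),-np.sin(th)],[np.sin(th),np.cos(th)]]);t=B.mean(0)-R@A.mean(0)
    return th,R,t,(A@R.T+t-B)
th,R,t,e=fit(L,C);print("tray",th,t,"res",e.tolist())
d=onz("top",g(470,226),.044);print("dish",d,"in tray",R.T@(d[:2]-t),"pred",R@[0,.152]+t)
for n,p in(("large",(.486,-.0155)),("small",(.5238,-.031))):print(n,R.T@(np.array(p)-t))
q=[(u/5+135,v/5+165) for u,v in((74,362),(127,375),(187,385),(247,395))]
K=np.array([onz("top",c,.0025)[:2] for c in q]);print(K,np.linalg.norm(np.diff(K,axis=0),axis=1))
print("post",tri((164.74,183.97),(196.84,384.66)))
pc=tri((164.74,183.97),(196.84,384.66))[0][:2]
A=np.array([[-.055,y] for y in(.0375,.0125,-.0125,-.0375)]+[[.05,0]]);B=np.vstack([K,pc])
th,R,t,e=fit(A,B);print("scoop",th,t,"res",e.tolist())
z=.115
for x,y in((.039,.011),(.039,-.011),(.061,-.011),(.061,.011)):
    w=R@[x,y]+t;print(proj("top",[*w,.115]),proj("side",[*w,.115]),proj("top",[*w,.036]),proj("side",[*w,.036]))
E
python3 b.py
```

```text
tray 0.1122500165084396 [ 0.5454 -0.0182] res [[0.0012143378782252245, 0.0036082868196247037], [0.0013313907765045707, -0.003228642399993417], [-0.0006443290413009617, -0.004313077199899512], [-0.0019013996134289446, 0.003933432780268212]]
dish [0.529  0.1329 0.044 ] in tray [0.0007 0.152 ] pred [0.5284 0.1329]
large [-0.0587  0.0093]
small [-0.0229 -0.0103]
[[0.4789 0.3618]
 [0.4735 0.3392]
 [0.4694 0.3138]
 [0.4652 0.2885]] [0.0232 0.0257 0.0256]
post (array([0.575 , 0.3095, 0.0804]), np.float64(0.000558682480457954))
scoop -0.16333537373325438 [0.5259 0.317 ] res [[-0.001090828302023339, 0.0011984331030409634], [0.00023538639487852286, -0.0008958931881637988], [0.00028526362756903234, -0.00017599865166978423], [0.00032465746057719347, 0.0004550218896505198], [0.00024552081899864575, -0.0005815631528581222]]
[[152.4249 184.3872]] [[196.1247 382.3299]] [[165.4562 192.9018]] [[206.2745 407.3605]]
[[163.8086 186.2428]] [[203.5212 367.4956]] [[175.9635 194.6245]] [[212.9177 393.2162]]
[[166.1579 174.8707]] [[188.4808 363.082 ]] [[178.0921 184.131 ]] [[198.9937 389.0015]]
[[154.801  173.0357]] [[180.8266 377.7424]] [[167.6076 182.4251]] [[192.1293 402.9922]]
```

>>> play_rows(targets=[{"travel":[0.04,0.02,0.02],"rot":[0,0,0.15],"jaw":0},{"travel":[0.08,0.05,0.03],"rot":[0,0,0.29],"jaw":0},{"travel":[0.12,0.08,0.03],"rot":[0,0,0.43],"jaw":0},{"travel":[0.16,0.11,0.03],"rot":[0,0,0.57],"jaw":0},{"travel":[0.2,0.14,0.03],"rot":[0,0,0.71],"jaw":0}])

```text
t: 0.6
ee_pos: [0.3358, -0.3921, 0.2611]
ee_rot: [-2.783, -1.457, 0.0]
wrist_force: [1.1, -0.7, 0.7]
grip_width: 0.999
```

>>> play_rows(targets=[{"travel":[0.03,0.04,0],"rot":[0,0,0.11],"jaw":0},{"travel":[0.06,0.08,0],"rot":[0,0,0.22],"jaw":0},{"travel":[0.09,0.12,0],"rot":[0,0,0.33],"jaw":0},{"travel":[0.12,0.16,0],"rot":[0,0,0.44],"jaw":0},{"travel":[0.15,0.2,0],"rot":[0,0,0.44],"jaw":0}])

```text
t: 1.1
ee_pos: [0.4852, -0.192, 0.261]
ee_rot: [-2.402, -2.024, 0.001]
wrist_force: [0.4, 0.0, 0.2]
grip_width: 1.0
```

>>> play_rows(targets=[{"travel":[0.01,0.048,0],"rot":[0,0,0],"jaw":0},{"travel":[0.02,0.096,0],"rot":[0,0,0],"jaw":0},{"travel":[0.03,0.144,0],"rot":[0,0,0],"jaw":0},{"travel":[0.04,0.192,0],"rot":[0,0,0],"jaw":0},{"travel":[0.05,0.24,0],"rot":[0,0,0],"jaw":0}])

```text
t: 1.6
ee_pos: [0.5345, 0.048, 0.2609]
ee_rot: [2.404, 2.022, -0.001]
wrist_force: [1.3, -1.1, -0.4]
grip_width: 0.998
```

>>> play_rows(targets=[{"travel":[0.007,0.048,0],"rot":[0,0,0.01],"jaw":0},{"travel":[0.014,0.096,0],"rot":[0,0,0.01],"jaw":0},{"travel":[0.021,0.144,0],"rot":[0,0,0.01],"jaw":0},{"travel":[0.028,0.192,0],"rot":[0,0,0.01],"jaw":0},{"travel":[0.035,0.24,0],"rot":[0,0,0.01],"jaw":0}])

```text
t: 2.1
ee_pos: [0.5697, 0.2877, 0.2606]
ee_rot: [2.394, 2.033, -0.002]
wrist_force: [0.2, -0.8, 0.7]
grip_width: 1.005
```

>>> play_rows(targets=[{"travel":[0.006,0.021,-0.03],"rot":[0,0,0],"jaw":0},{"travel":[0.006,0.021,-0.07],"rot":[0,0,0],"jaw":0},{"travel":[0.006,0.021,-0.09],"rot":[0,0,0],"jaw":0},{"travel":[0.006,0.021,-0.11],"rot":[0,0,0],"jaw":0},{"travel":[0.006,0.021,-0.12],"rot":[0,0,0],"jaw":0}])

```text
t: 2.6
ee_pos: [0.5744, 0.3062, 0.1381]
ee_rot: [-2.393, -2.034, 0.008]
wrist_force: [-0.2, -0.1, -0.3]
grip_width: 1.0
```

Run:
```python
from h import *
T=capture("top");S=capture("side")
s=read_state();print(s["ee_pos"],s["joint_pos"].round(2))
a=cv2.resize(T[140:260,110:230],(400,400));b=cv2.resize(S[290:470,130:310],(400,400))
cv2.imwrite("pics/g1.png",np.hstack([a,b])[:,:,::-1])
```

```text
[0.57467374 0.3062946  0.13911957] [-0.17  0.65 -0.58  1.32  0.35  1.28 -0.92]
```

View pics/g1.png

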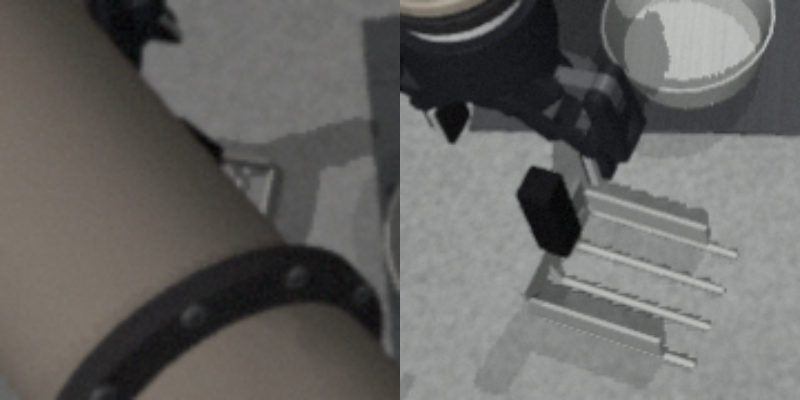

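>>> play_rows(targets=[{"travel":[0.001,0.003,-0.02],"rot":[0,0,0],"jaw":0},{"travel":[0.001,0.003,-0.04],"rot":[0,0,0],"jaw":0},{"travel":[0.001,0.003,-0.06],"rot":[0,0,0],"jaw":0},{"travel":[0.001,0.003,-0.071],"rot":[0,0,0],"jaw":0},{"travel":[0.001,0.003,-0.071],"rot":[0,0,0],"jaw":0}])

```text
t: 3.2
ee_pos: [0.5762, 0.3097, 0.0694]
ee_rot: [-2.394, -2.034, 0.004]
wrist_force: [0.5, -0.3, -0.4]
grip_width: 0.998
```

>>> play_rows(targets=[{"travel":[0,0,0],"rot":[0,0,0],"jaw":1},{"travel":[0,0,0],"rot":[0,0,0],"jaw":1},{"travel":[0,0,0],"rot":[0,0,0],"jaw":1},{"travel":[0,0,0],"rot":[0,0,0],"jaw":1},{"travel":[0,0,0],"rot":[0,0,0],"jaw":1}])

```text
t: 3.7
ee_pos: [0.5766, 0.3108, 0.0712]
ee_rot: [-2.394, -2.034, -0.001]
wrist_force: [-0.5, 0.1, 3.3]
grip_width: 0.248
```

>>> play_rows(targets=[{"travel":[0,0,0],"rot":[0,0,0],"jaw":1},{"travel":[0,0,0],"rot":[0,0,0],"jaw":1},{"travel":[0,0,0.01],"rot":[0,0,0],"jaw":1},{"travel":[0,0,0.02],"rot":[0,0,0],"jaw":1},{"travel":[0,0,0.03],"rot":[0,0,0],"jaw":1}])

```text
t: 4.2
ee_pos: [0.5769, 0.3101, 0.1008]
ee_rot: [2.394, 2.034, -0.0]
wrist_force: [-0.2, 0.8, -1.8]
grip_width: 0.254
```

>>> play_rows(targets=[{"travel":[0,0,0.035],"rot":[0,0,0],"jaw":1},{"travel":[0,0,0.07],"rot":[0,0,0],"jaw":1},{"travel":[0.01,-0.035,0.08],"rot":[0,0,0.07],"jaw":1},{"travel":[0.02,-0.07,0.08],"rot":[0,0,0.14],"jaw":1},{"travel":[0.03,-0.105,0.08],"rot":[0,0,0.2],"jaw":1}])

```text
t: 4.7
ee_pos: [0.6075, 0.2046, 0.182]
ee_rot: [2.173, 2.266, 0.003]
wrist_force: [0.6, -0.3, -2.3]
grip_width: 0.253
```

>>> play_rows(targets=[{"travel":[0.01,-0.04,0],"rot":[0,0,0.04],"jaw":1},{"travel":[0.02,-0.08,0],"rot":[0,0,0.074],"jaw":1},{"travel":[0.03,-0.12,0],"rot":[0,0,0.074],"jaw":1},{"travel":[0.04,-0.16,0],"rot":[0,0,0.074],"jaw":1},{"travel":[0.046,-0.198,0],"rot":[0,0,0.074],"jaw":1}])

```text
t: 5.2
ee_pos: [0.6534, 0.0049, 0.1809]
ee_rot: [2.094, 2.34, 0.001]
wrist_force: [0.4, -0.9, -1.0]
grip_width: 0.249
```

>>> play_rows(targets=[{"travel":[0,0,-0.02],"rot":[0,0,0],"jaw":1},{"travel":[0,0,-0.04],"rot":[0,0,0],"jaw":1},{"travel":[0,0,-0.06],"rot":[0,0,0],"jaw":1},{"travel":[0,0,-0.08],"rot":[0,0,0],"jaw":1},{"travel":[0,0,-0.08],"rot":[0,0,0],"jaw":1}])

```text
t: 5.7
ee_pos: [0.6503, 0.0065, 0.0974]
ee_rot: [-2.091, -2.339, 0.008]
wrist_force: [-0.7, -0.0, -1.8]
grip_width: 0.247
```

Run:
```python
from h import *
T=capture("top");S=capture("side")
s=read_state();print(s["ee_pos"],s["ee_rot"],s["joint_pos"].round(2))
cv2.imwrite("pics/s2.png",S[:,:,::-1]);cv2.imwrite("pics/t2.png",T[:,:,::-1])
a=cv2.resize(T[120:270,280:390],(440,600));b=cv2.resize(S[190:290,260:340],(360,450));b=np.vstack([b,np.zeros((150,360,3),np.uint8)])
cv2.imwrite("pics/g2.png",cv2.convertScaleAbs(np.hstack([a,b])[:,:,::-1],alpha=1.4))
```

```text
[0.65284963 0.00727164 0.10077759] [2.09364735e+00 2.34219467e+00 1.96925587e-04] [ 0.32  0.69 -0.6   1.37  0.39  1.21 -0.2 ]
```

View pics/s2.png

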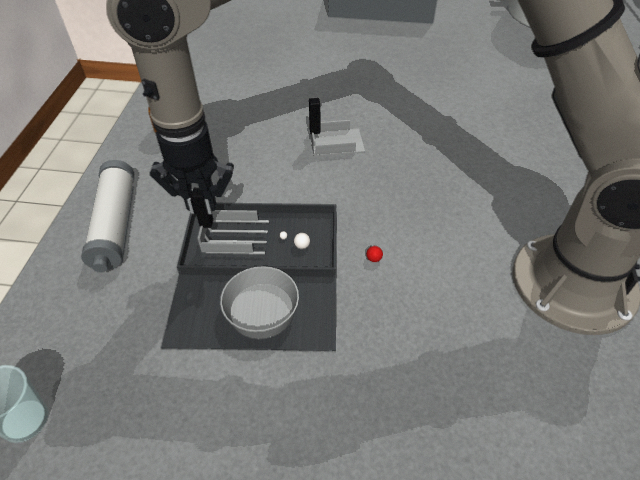

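Run:
```python
from h import *
np.set_printoptions(precision=4,suppress=True)
S=cv2.imread("pics/s2.png").max(2).astype(int)
print(S[214:262,256:274].tolist().__repr__().replace("], [","\n"))
# predicted tips from tool pose
th=2*np.arctan2(2.342,2.094)-np.pi/2; R=np.array([[np.cos(th),-np.sin(th)],[np.sin(th),np.cos(th)]])
o=np.array([.6528,.0073])-R@[.05,0];print(th,o)
for y in(.0375,.0125,-.0125,-.0375):
    w=o+R@[-.055,y];print(w,proj("side",[*w,.033])[0])
```

```text
[[122, 59, 54, 59, 58, 59, 59, 56, 60, 59, 55, 53, 60, 58, 61, 58, 53, 59
123, 82, 60, 58, 57, 59, 60, 60, 60, 57, 57, 56, 60, 57, 57, 58, 56, 61
126, 96, 41, 57, 58, 57, 58, 56, 60, 58, 59, 60, 63, 57, 60, 57, 57, 58
125, 102, 37, 66, 64, 57, 56, 56, 56, 59, 58, 56, 59, 64, 55, 57, 55, 60
119, 117, 46, 67, 71, 68, 63, 65, 68, 60, 64, 66, 64, 68, 64, 62, 64, 64
120, 118, 49, 69, 65, 68, 66, 64, 70, 66, 67, 68, 68, 70, 68, 67, 63, 67
131, 138, 143, 158, 165, 167, 162, 160, 161, 159, 174, 171, 130, 67, 68, 69, 67, 73
168, 171, 177, 184, 186, 187, 189, 189, 189, 188, 192, 192, 169, 76, 69, 67, 62, 72
114, 117, 118, 124, 125, 123, 125, 128, 127, 129, 126, 131, 129, 56, 69, 63, 67, 68
55, 53, 58, 58, 59, 57, 76, 75, 78, 75, 62, 64, 65, 61, 68, 65, 67, 67
62, 63, 64, 62, 63, 63, 66, 67, 66, 68, 63, 62, 58, 68, 72, 67, 67, 71
66, 66, 67, 67, 68, 67, 69, 69, 66, 67, 69, 72, 69, 65, 63, 66, 70, 68
70, 69, 68, 69, 67, 68, 69, 66, 63, 67, 69, 70, 67, 67, 70, 68, 66, 71
68, 71, 68, 70, 65, 65, 69, 67, 66, 71, 66, 67, 70, 67, 66, 67, 68, 68
68, 69, 66, 70, 65, 67, 67, 70, 64, 66, 70, 69, 67, 67, 
[... 1926 characters left out ...]
 72, 74, 69, 71, 69
71, 69, 69, 71, 66, 69, 69, 70, 68, 70, 66, 71, 68, 72, 72, 69, 68, 75
72, 68, 68, 69, 69, 75, 70, 66, 71, 70, 70, 73, 70, 69, 72, 70, 72, 72
69, 67, 69, 68, 69, 71, 72, 72, 70, 68, 70, 69, 71, 72, 72, 72, 73, 73
61, 65, 59, 61, 61, 65, 66, 73, 68, 67, 69, 66, 70, 71, 71, 67, 72, 74
56, 61, 59, 62, 60, 65, 62, 71, 70, 67, 69, 68, 70, 71, 73, 69, 72, 70
68, 67, 65, 64, 69, 67, 67, 65, 69, 67, 73, 71, 72, 73, 72, 73, 69, 70
71, 68, 70, 71, 70, 72, 71, 71, 67, 74, 70, 67, 74, 71, 67, 68, 67, 70]]
0.11169617146974509 [0.6031 0.0017]
[0.5443 0.0329] [264.2256 253.2163]
[0.5471 0.008 ] [265.576 242.422]
[ 0.5498 -0.0168] [266.8804 231.9877]
[ 0.5526 -0.0417] [268.1411 221.8952]
```

View pics/g2.png

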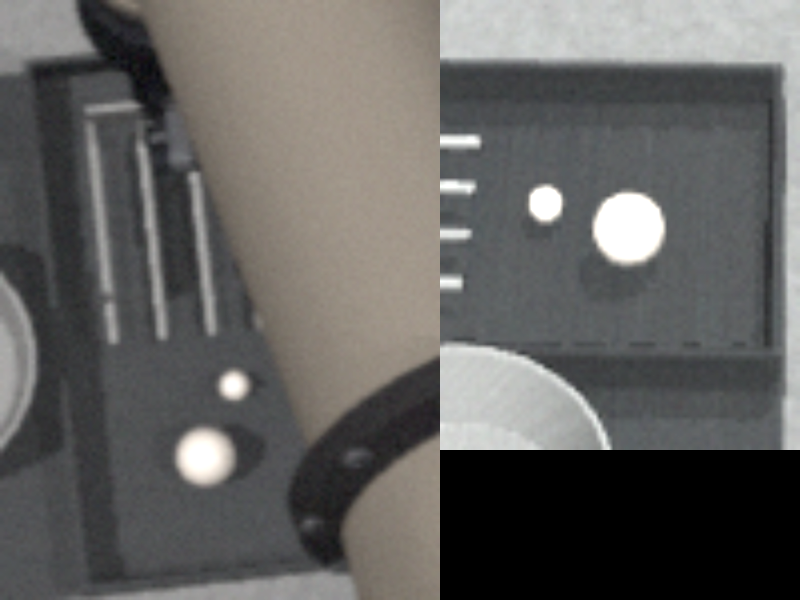

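Run:
```python
from h import *
np.set_printoptions(precision=4,suppress=True)
th=.1117; R=np.array([[np.cos(th),-np.sin(th)],[np.sin(th),np.cos(th)]]);o=np.array([.6031,.0017])
for q in((308,205),(320.5,204.5),(332.7,203.2)):
    w=onz("top",q,.034)[:2];print(w,R.T@(w-o))
for n,f in(("top","t2"),("side","s2")):
    I=cv2.imread(f"pics/{f}.png")
    x0,y0,x1,y1=(318,205,350,250) if n=="top" else (274,225,325,262)
    m=np.zeros(I.shape[:2],np.uint8);m[y0:y1,x0:x1]=I[y0:y1,x0:x1].min(2)>110
    for c in cv2.findContours(m,0,1)[0]:
        p,r=cv2.minEnclosingCircle(c);z=.019 if r>5 else .0115
        w=onz(n,p,z)[:2];print(n,p,r,w,R.T@(w-o))
```

```text
[0.5419 0.0317] [-0.0574  0.0366]
[0.543  0.0065] [-0.0592  0.0114]
[ 0.5458 -0.0182] [-0.0592 -0.0133]
top (330.5, 233.73077392578125) 6.749411106109619 [ 0.4855 -0.0141] [-0.1187 -0.0026]
top (338.0, 216.0) 3.1623775959014893 [ 0.5232 -0.0298] [-0.0829 -0.0224]
side (301.6428527832031, 240.2142791748047) 7.95725154876709 [ 0.486  -0.0176] [-0.1185 -0.0061]
side (283.0, 234.7142791748047) 3.846651792526245 [ 0.5242 -0.0326] [-0.0823 -0.0252]
```

>>> play_rows(targets=[{"travel":[0,-0.001,-0.01],"rot":[0,0,0],"jaw":1},{"travel":[0,-0.001,-0.02],"rot":[0,0,0],"jaw":1},{"travel":[0,-0.001,-0.024],"rot":[0,0,0],"jaw":1},{"travel":[0,-0.001,-0.025],"rot":[0,0,0],"jaw":1},{"travel":[0,-0.001,-0.025],"rot":[0,0,0],"jaw":1}])

```text
t: 6.3
ee_pos: [0.6527, 0.0064, 0.0754]
ee_rot: [2.093, 2.342, 0.0]
wrist_force: [0.5, 0.8, -0.6]
grip_width: 0.248
```

>>> play_rows(targets=[{"travel":[0,0,-0.001],"rot":[0,0,0],"jaw":1},{"travel":[0,0,-0.001],"rot":[0,0,0],"jaw":1},{"travel":[0,0,-0.001],"rot":[0,0,0],"jaw":1}])

```text
t: 6.6
ee_pos: [0.6529, 0.0065, 0.0752]
ee_rot: [2.093, 2.342, 0.001]
wrist_force: [-1.8, -1.4, 4.9]
grip_width: 0.247
```

>>> play_rows(targets=[{"travel":[-0.006,-0.0007,0],"rot":[0,0,0],"jaw":1},{"travel":[-0.012,-0.0013,0],"rot":[0,0,0],"jaw":1},{"travel":[-0.018,-0.002,0],"rot":[0,0,0],"jaw":1},{"travel":[-0.024,-0.0027,0],"rot":[0,0,0],"jaw":1},{"travel":[-0.03,-0.0034,0],"rot":[0,0,0],"jaw":1}])

```text
t: 7.1
ee_pos: [0.6235, 0.0032, 0.0752]
ee_rot: [2.092, 2.341, 0.004]
wrist_force: [2.2, 0.5, 4.8]
grip_width: 0.251
```

>>> play_rows(targets=[{"travel":[-0.004,-0.0004,0],"rot":[0,0,0],"jaw":1},{"travel":[-0.008,-0.0009,0],"rot":[0,0,0],"jaw":1},{"travel":[-0.012,-0.0013,0],"rot":[0,0,0],"jaw":1},{"travel":[-0.016,-0.0018,0],"rot":[0,0,0],"jaw":1},{"travel":[-0.02,-0.0022,0],"rot":[0,0,0],"jaw":1}])

```text
t: 7.6
ee_pos: [0.6038, 0.0009, 0.0751]
ee_rot: [2.092, 2.341, 0.004]
wrist_force: [4.5, 0.5, 5.3]
grip_width: 0.251
```

```bash
cat > look.py <<'E'
from h import *
import sys
k=sys.argv[1]
T=capture("top");S=capture("side")
s=read_state();print(s["ee_pos"],s["ee_rot"],s["wrist_force"])
a=cv2.resize(T[130:270,220:380],(400,350));b=cv2.resize(S[190:350,160:345],(400,346));b=np.vstack([b,b[:4]])
cv2.imwrite(f"pics/{k}.png",cv2.convertScaleAbs(np.hstack([a,b])[:,:,::-1],alpha=1.3))
E
python3 look.py g3
```

```text
[0.60304225 0.00080022 0.07512271] [2.09283191e+00 2.34131805e+00 1.90899914e-03] [2.92094083 0.35320617 7.27067473]
```

View pics/g3.png

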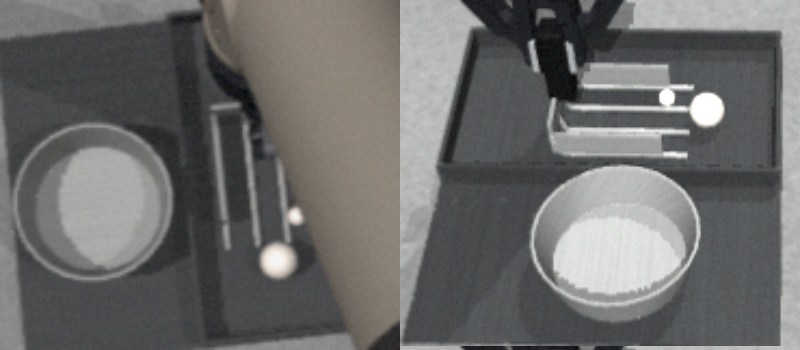

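>>> play_rows(targets=[{"travel":[-0.005,-0.0006,0],"rot":[0,0,0],"jaw":1},{"travel":[-0.01,-0.0011,0],"rot":[0,0,0],"jaw":1},{"travel":[-0.015,-0.0017,0],"rot":[0,0,0],"jaw":1},{"travel":[-0.02,-0.0022,0],"rot":[0,0,0],"jaw":1},{"travel":[-0.025,-0.0028,0],"rot":[0,0,0],"jaw":1}])

```text
t: 8.2
ee_pos: [0.5787, -0.0016, 0.0751]
ee_rot: [2.092, 2.341, 0.004]
wrist_force: [3.1, 1.3, 6.7]
grip_width: 0.247
```

>>> play_rows(targets=[{"travel":[-0.005,-0.0006,0],"rot":[0,0,0],"jaw":1},{"travel":[-0.01,-0.0011,0],"rot":[0,0,0],"jaw":1},{"travel":[-0.015,-0.0017,0],"rot":[0,0,0],"jaw":1},{"travel":[-0.02,-0.0022,0],"rot":[0,0,0],"jaw":1},{"travel":[-0.025,-0.0028,0],"rot":[0,0,0],"jaw":1}])

```text
t: 8.7
ee_pos: [0.5538, -0.0044, 0.0751]
ee_rot: [2.092, 2.341, 0.004]
wrist_force: [6.7, 1.2, 0.6]
grip_width: 0.245
```

```bash
python3 look.py g4
```

```text
[ 0.55285351 -0.00444728  0.07508472] [2.09259517e+00 2.34197100e+00 1.87966503e-03] [2.56585165 1.51014191 7.13119549]
```

View pics/g4.png

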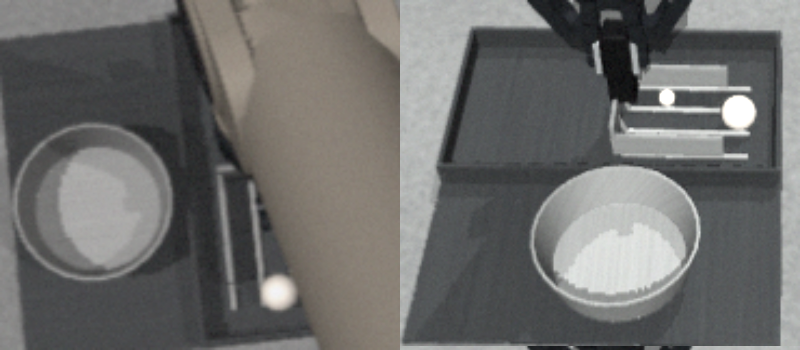

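>>> play_rows(targets=[{"travel":[-0.005,-0.0006,0],"rot":[0,0,0],"jaw":1},{"travel":[-0.01,-0.0011,0],"rot":[0,0,0],"jaw":1},{"travel":[-0.012,-0.0013,0],"rot":[0,0,0],"jaw":1},{"travel":[-0.012,-0.0013,0.002],"rot":[0,0,0],"jaw":1},{"travel":[-0.011,-0.0012,0.005],"rot":[-0.002,0.02,0],"jaw":1}])

```text
t: 9.3
ee_pos: [0.5365, -0.007, 0.077]
ee_rot: [-2.08, -2.327, 0.036]
wrist_force: [0.1, 0.5, -1.5]
grip_width: 0.251
```

>>> play_rows(targets=[{"travel":[0.002,0.0002,0.003],"rot":[-0.003,0.03,0],"jaw":1},{"travel":[0.004,0.0004,0.006],"rot":[-0.007,0.06,0],"jaw":1},{"travel":[0.006,0.0006,0.009],"rot":[-0.01,0.09,0],"jaw":1},{"travel":[0.008,0.0008,0.012],"rot":[-0.013,0.12,0],"jaw":1},{"travel":[0.008,0.0008,0.015],"rot":[-0.013,0.12,0],"jaw":1}])

```text
t: 9.8
ee_pos: [0.5469, -0.0057, 0.0918]
ee_rot: [-2.024, -2.264, 0.168]
wrist_force: [0.0, 0.1, -1.5]
grip_width: 0.249
```

```bash
python3 look.py g5
```

```text
[ 0.54750442 -0.00550037  0.09299579] [-2.02528532 -2.26647366  0.16435587] [-0.90751735 -0.22352621 -2.03176704]
```

View pics/g5.png

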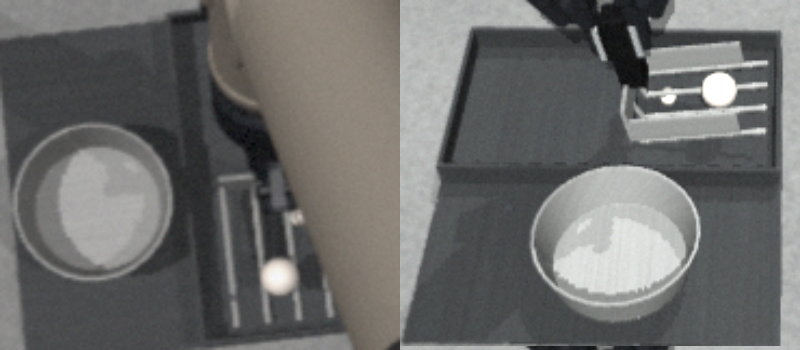

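>>> play_rows(targets=[{"travel":[0,0,0.01],"rot":[0,0,0],"jaw":1},{"travel":[0,0,0.03],"rot":[0,0,0],"jaw":1},{"travel":[0,0,0.05],"rot":[0,0,0],"jaw":1},{"travel":[0,0,0.07],"rot":[0,0,0],"jaw":1},{"travel":[0,0,0.085],"rot":[0,0,0],"jaw":1}])

```text
t: 10.4
ee_pos: [0.5492, -0.0053, 0.1812]
ee_rot: [-2.028, -2.27, 0.159]
wrist_force: [0.3, 1.3, -2.0]
grip_width: 0.255
```

>>> play_rows(targets=[{"travel":[0,0,0.005],"rot":[0,0,0],"jaw":1},{"travel":[0,0,0.005],"rot":[0,0,0],"jaw":1},{"travel":[0,0,0.005],"rot":[0,0,0],"jaw":1},{"travel":[0,0,0.005],"rot":[0,0,0],"jaw":1},{"travel":[0,0,0.005],"rot":[0,0,0],"jaw":1}])

```text
t: 10.9
ee_pos: [0.5491, -0.0054, 0.1834]
ee_rot: [-2.027, -2.268, 0.161]
wrist_force: [0.3, 0.2, -2.1]
grip_width: 0.248
```

Run:
```python
from h import *
T=capture("top");S=capture("side")
s=read_state();print(s["ee_pos"],s["ee_rot"],s["wrist_force"],s["joint_pos"].round(2))
b=S[140:300,160:345]
cv2.imwrite("pics/s6.png",S[:,:,::-1])
a=cv2.resize(T[130:270,220:380],(400,350));b=cv2.resize(b,(400,350))
cv2.imwrite("pics/g6.png",cv2.convertScaleAbs(np.hstack([a,b])[:,:,::-1],alpha=1.3))
m=np.zeros(S.shape[:2],bool);m[150:290,230:340]=S[150:290,230:340].min(2)>150
print(blobs("side",m,15))
```

```text
[ 0.54935339 -0.0052933   0.18368085] [-2.02713988 -2.26825463  0.16035532] [ 0.477745   -0.36445881 -2.81530406] [ 0.39  0.52 -0.64  1.43  0.29  1.43 -0.15]
[(array([306.06, 172.56]), [298, 172, 17, 2, 18]), (array([287.1, 174.3]), [280, 174, 17, 2, 20]), (array([309.73, 184.27]), [287, 182, 42, 6, 60]), (array([282.23, 196.89]), [264, 190, 65, 17, 312]), (array([320.76, 203.97]), [314, 203, 15, 3, 29]), (array([303.75, 205.18]), [295, 204, 18, 3, 28]), (array([321.44, 214.96]), [316, 214, 12, 3, 25]), (array([283.58, 233.84]), [280, 231, 8, 7, 43]), (array([265.77, 267.5 ]), [257, 267, 18, 3, 26]), (array([251.62, 287.59]), [246, 285, 11, 5, 29]), (array([262.78, 285.72]), [258, 284, 13, 6, 36])]
```

View pics/g6.png

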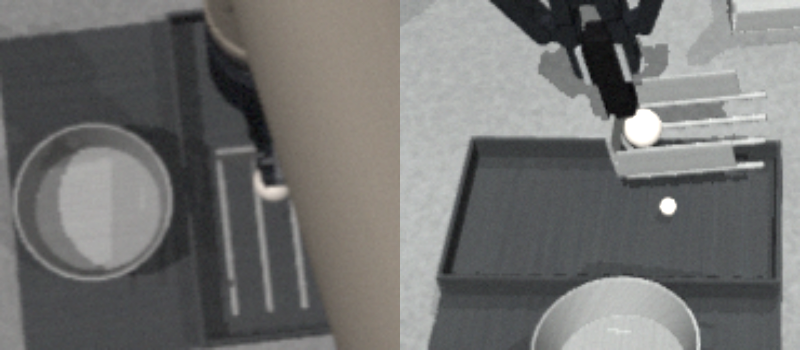

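>>> play_rows(targets=[{"travel":[0.006,0.008,0],"rot":[0,0,0],"jaw":1},{"travel":[0.016,0.022,0],"rot":[0,0,0],"jaw":1},{"travel":[0.028,0.038,0],"rot":[0,0,0],"jaw":1},{"travel":[0.042,0.056,0],"rot":[0,0,0],"jaw":1},{"travel":[0.056,0.074,0],"rot":[0,0,0],"jaw":1}])

```text
t: 11.5
ee_pos: [0.6065, 0.0701, 0.1841]
ee_rot: [-2.028, -2.269, 0.158]
wrist_force: [-0.4, 0.3, -1.2]
grip_width: 0.25
```

>>> play_rows(targets=[{"travel":[0.014,0.018,0],"rot":[0,0,0],"jaw":1},{"travel":[0.028,0.036,-0.005],"rot":[0,0,0],"jaw":1},{"travel":[0.042,0.054,-0.01],"rot":[0,0,0],"jaw":1},{"travel":[0.054,0.07,-0.015],"rot":[0,0,0],"jaw":1},{"travel":[0.062,0.08,-0.018],"rot":[0,0,0],"jaw":1}])

```text
t: 12.0
ee_pos: [0.6679, 0.1518, 0.1649]
ee_rot: [-2.024, -2.27, 0.159]
wrist_force: [0.3, 0.4, -1.8]
grip_width: 0.248
```

```bash
cat > st.py <<'E'
from h import *
from scipy.spatial.transform import Rotation as Ro
np.set_printoptions(precision=4,suppress=True)
s=read_state();M=Ro.from_rotvec(s["ee_rot"]).as_matrix()
sx=M[:,1];sx=sx*np.sign(sx[0]);sz=-M[:,2]
print("t",s["t"],"tcp",s["ee_pos"],"scoop x",sx,"z",sz,"tip",s["ee_pos"]-.105*sx-.068*sz,"orig",s["ee_pos"]-.05*sx-.0705*sz,s["joint_pos"].round(2),s["wrist_force"].round(1))
S=capture("side");T=capture("top")
for n,I,(x0,y0,x1,y1) in(("side",S,(180,190,345,345)),("top",T,(222,130,380,270))):
    m=np.zeros(I.shape[:2],np.uint8);m[y0:y1,x0:x1]=I[y0:y1,x0:x1].min(2)>140
    print(n,[(c,a) for c,a in blobs(n,m,15) if a[2]<22 and a[3]<22 and a[4]>.6*a[2]*a[3]])
    cv2.imwrite(f"pics/last_{n}.png",I[:,:,::-1])
E
python3 st.py
```

```text
t 12.0 tcp [0.6679 0.1518 0.1649] scoop x [ 0.9835  0.1132 -0.1413] z [0.1407 0.0135 0.99  ] tip [0.5551 0.139  0.1125] orig [0.6088 0.1452 0.1022] [ 0.03  0.82 -0.6   0.97  0.38  1.59 -0.34] [ 0.3  0.4 -1.8]
side [(array([283.57, 233.68]), [280, 230, 8, 8, 47]), (array([182.01, 271.  ]), [180, 263, 6, 17, 77])]
top []
```

>>> play_rows(targets=[{"travel":[0,-0.001,-0.018],"rot":[0,0,0],"jaw":1},{"travel":[0,-0.002,-0.0375],"rot":[0,0,0],"jaw":1},{"travel":[-0.0028,-0.0023,-0.0368],"rot":[0.0056,-0.05,0],"jaw":1},{"travel":[-0.0058,-0.0026,-0.0364],"rot":[0.011,-0.1,0],"jaw":1},{"travel":[-0.0086,-0.003,-0.037],"rot":[0.016,-0.141,0],"jaw":1}])

```text
t: 12.6
ee_pos: [0.6586, 0.1452, 0.1295]
ee_rot: [2.094, 2.341, 0.003]
wrist_force: [0.5, -0.2, -1.1]
grip_width: 0.245
```

>>> play_rows(targets=[{"travel":[-0.0058,-0.0006,0.006],"rot":[0.009,-0.08,0],"jaw":1},{"travel":[-0.0121,-0.0014,0.012],"rot":[0.018,-0.16,0],"jaw":1},{"travel":[-0.0191,-0.0021,0.018],"rot":[0.027,-0.24,0],"jaw":1},{"travel":[-0.0265,-0.003,0.0246],"rot":[0.036,-0.32,0],"jaw":1},{"travel":[-0.0346,-0.0039,0.0305],"rot":[0.045,-0.4,0],"jaw":1}])

```text
t: 13.1
ee_pos: [0.6237, 0.141, 0.1606]
ee_rot: [1.892, 2.115, 0.436]
wrist_force: [0.7, 0.5, -0.4]
grip_width: 0.248
```

>>> play_rows(targets=[{"travel":[-0.0105,-0.0012,0.0065],"rot":[0.011,-0.1,0],"jaw":1},{"travel":[-0.0218,-0.0024,0.012],"rot":[0.022,-0.2,0],"jaw":1},{"travel":[-0.0335,-0.0038,0.016],"rot":[0.033,-0.3,0],"jaw":1},{"travel":[-0.0455,-0.0051,0.019],"rot":[0.045,-0.4,0],"jaw":1},{"travel":[-0.0455,-0.0051,0.019],"rot":[0.045,-0.4,0],"jaw":1}])

```text
t: 13.6
ee_pos: [0.5886, 0.1294, 0.1798]
ee_rot: [1.682, 1.863, 0.74]
wrist_force: [1.0, -0.5, -1.2]
grip_width: 0.25
```

```bash
python3 st.py
```

```text
t 13.6 tcp [0.5886 0.1294 0.1798] scoop x [0.712  0.08   0.6977] z [-0.6958 -0.0538  0.7162] tip [0.5611 0.1247 0.0579] orig [0.602  0.1292 0.0945] [ 0.    0.11 -0.39  2.21  1.25  0.25 -1.4 ] [ 1.  -0.5 -1.2]
side [(array([338.53, 242.67]), [337, 240, 4, 6, 15])]
top []
```

View pics/last_side.png

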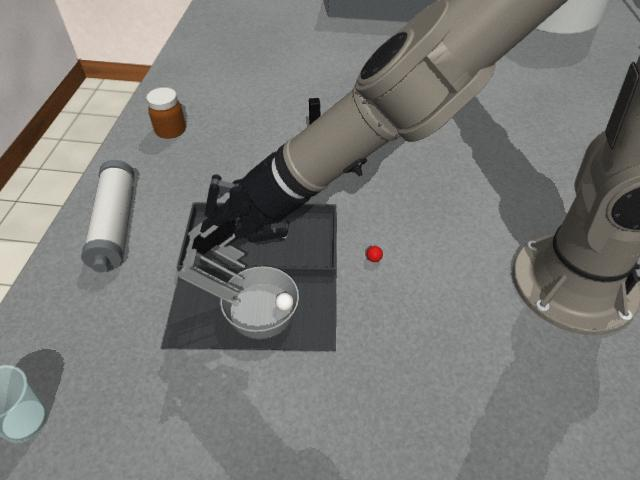

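>>> play_rows(targets=[{"travel":[0.005,0,0.015],"rot":[0,0,0],"jaw":1},{"travel":[0.01,0,0.03],"rot":[-0.015,0.13,0],"jaw":1},{"travel":[0.015,0,0.04],"rot":[-0.029,0.26,0],"jaw":1},{"travel":[0.02,0,0.04],"rot":[-0.044,0.39,0],"jaw":1},{"travel":[0.025,0,0.04],"rot":[-0.058,0.52,0],"jaw":1}])

```text
t: 14.2
ee_pos: [0.6132, 0.134, 0.2218]
ee_rot: [1.898, 2.109, 0.389]
wrist_force: [1.9, 0.3, -0.7]
grip_width: 0.253
```

>>> play_rows(targets=[{"travel":[0,0.01,0],"rot":[-0.014,0.12,0],"jaw":1},{"travel":[0,0.03,0],"rot":[-0.028,0.246,0],"jaw":1},{"travel":[0,0.06,0],"rot":[-0.028,0.246,0],"jaw":1},{"travel":[0,0.09,0],"rot":[-0.028,0.246,0],"jaw":1},{"travel":[0,0.12,0],"rot":[-0.028,0.246,0],"jaw":1}])

```text
t: 14.7
ee_pos: [0.6145, 0.2529, 0.2194]
ee_rot: [2.02, 2.248, 0.129]
wrist_force: [0.8, 0.3, -1.6]
grip_width: 0.253
```

```bash
python3 st.py
```

```text
t 14.7 tcp [0.6145 0.2529 0.2194] scoop x [0.9841 0.1076 0.1412] z [-0.1436  0.0148  0.9895] tip [0.5209 0.2406 0.1372] orig [0.5754 0.2465 0.1425] [-0.11  0.52 -0.55  1.32  0.37  1.27 -0.57] [ 0.8  0.3 -1.6]
side [(array([283.5 , 233.71]), [280, 230, 8, 8, 48])]
top [(array([339.15, 216.3 ]), [337, 214, 6, 6, 27]), (array([261.36, 229.98]), [256, 224, 12, 13, 121])]
```

>>> play_rows(targets=[{"travel":[-0.01,0.03,-0.02],"rot":[-0.008,0.07,0],"jaw":1},{"travel":[-0.02,0.06,-0.04],"rot":[-0.016,0.141,0],"jaw":1},{"travel":[-0.03,0.08,-0.06],"rot":[-0.016,0.141,0],"jaw":1},{"travel":[-0.03,0.08,-0.1],"rot":[-0.016,0.141,0],"jaw":1},{"travel":[-0.03,0.08,-0.12],"rot":[-0.016,0.141,0],"jaw":1}])

```text
t: 15.3
ee_pos: [0.5823, 0.3313, 0.0962]
ee_rot: [2.079, 2.325, -0.04]
wrist_force: [-0.5, -1.4, -1.7]
grip_width: 0.251
```

```bash
python3 st.py
python3 - <<'E'
from h import *
a=cv2.imread("pics/last_side.png")[300:480,120:360];b=cv2.imread("pics/last_top.png")[130:270,110:260]
cv2.imwrite("pics/g12.png",np.hstack([cv2.resize(a,(420,315)),cv2.resize(b,(337,315))]))
E
```

```text
t 15.3 tcp [0.5823 0.3313 0.0962] scoop x [ 0.9938  0.1111 -0.0042] z [0.0004 0.0345 0.9994] tip [0.4779 0.3173 0.0287] orig [0.5326 0.3233 0.0259] [-0.26  0.72 -0.53  1.29  0.39  1.25 -0.69] [-0.5 -1.4 -1.7]
side [(array([283.5 , 233.71]), [280, 230, 8, 8, 48])]
top [(array([339.19, 216.19]), [337, 214, 6, 6, 26]), (array([261.33, 229.83]), [256, 224, 12, 13, 119])]
```

>>> play_rows(targets=[{"travel":[0,0,-0.005],"rot":[0.034,0.004,0],"jaw":1},{"travel":[0,0,-0.013],"rot":[0.034,0.004,0],"jaw":1},{"travel":[0,0,-0.019],"rot":[0.034,0.004,0],"jaw":1},{"travel":[0,0,-0.022],"rot":[0.034,0.004,0],"jaw":1},{"travel":[0,0,-0.024],"rot":[0.034,0.004,0],"jaw":1}])

```text
t: 15.9
ee_pos: [0.5845, 0.3311, 0.0754]
ee_rot: [2.096, 2.335, 0.001]
wrist_force: [0.1, 0.3, -1.1]
grip_width: 0.25
```

```bash
python3 st.py
python3 - <<'E'
from h import *
a=cv2.imread("pics/last_side.png")[300:480,120:360];b=cv2.imread("pics/last_top.png")[130:270,110:260]
cv2.imwrite("pics/g12.png",np.hstack([cv2.resize(a,(420,315)),cv2.resize(b,(337,315))]))
E
```

```text
t 15.9 tcp [0.5845 0.3311 0.0754] scoop x [0.9942 0.1076 0.0027] z [-0.0029  0.0017  1.    ] tip [0.4803 0.3197 0.0072] orig [0.535  0.3256 0.0048] [-0.23  0.73 -0.54  1.33  0.38  1.18 -0.69] [ 0.1  0.3 -1.1]
side [(array([283.5 , 233.71]), [280, 230, 8, 8, 48])]
top [(array([339.19, 216.19]), [337, 214, 6, 6, 26]), (array([261.39, 229.9 ]), [256, 224, 12, 13, 119])]
```

>>> play_rows(targets=[{"travel":[0,0,-0.002],"rot":[0,0,0],"jaw":1},{"travel":[0,0,-0.004],"rot":[0,0,0],"jaw":1},{"travel":[0,0,-0.005],"rot":[0,0,0],"jaw":1},{"travel":[0,0,-0.005],"rot":[0,0,0],"jaw":1}])

```text
t: 16.4
ee_pos: [0.5848, 0.331, 0.0712]
ee_rot: [2.097, 2.334, 0.002]
wrist_force: [-0.7, -1.7, 2.9]
grip_width: 0.249
```

```bash
python3 st.py
python3 - <<'E'
from h import *
a=cv2.imread("pics/last_side.png")[300:480,120:360];b=cv2.imread("pics/last_top.png")[130:270,110:260]
cv2.imwrite("pics/g12.png",np.hstack([cv2.resize(a,(420,315)),cv2.resize(b,(337,315))]))
E
```

```text
t 16.4 tcp [0.5848 0.331  0.0712] scoop x [0.9943 0.107  0.0037] z [-0.0039  0.0016  1.    ] tip [0.4807 0.3196 0.0029] orig [0.5354 0.3255 0.0006] [-0.23  0.74 -0.53  1.34  0.39  1.17 -0.69] [-0.7 -1.7  2.9]
side [(array([283.5 , 233.71]), [280, 230, 8, 8, 48])]
top [(array([339.15, 216.3 ]), [337, 214, 6, 6, 27]), (array([261.5 , 229.96]), [256, 224, 12, 13, 117])]
```

Contact force of about 4 N at the same height as the pick-up, so the scoop is standing. Release and retreat straight up.

>>> play_rows(targets=[{"travel":[0,0,0],"rot":[0,0,0],"jaw":0},{"travel":[0,0,0],"rot":[0,0,0],"jaw":0},{"travel":[0,0,0],"rot":[0,0,0],"jaw":0},{"travel":[0,0,0],"rot":[0,0,0],"jaw":0},{"travel":[0,0,0],"rot":[0,0,0],"jaw":0}])

```text
t: 17.0
ee_pos: [0.5847, 0.3306, 0.0702]
ee_rot: [2.097, 2.334, 0.001]
wrist_force: [0.1, -1.4, 0.1]
grip_width: 0.999
```

>>> play_rows(targets=[{"travel":[0,0,0.02],"rot":[0,0,0],"jaw":0},{"travel":[0,0,0.05],"rot":[0,0,0],"jaw":0},{"travel":[0,0,0.09],"rot":[0,0,0],"jaw":0},{"travel":[0,0,0.13],"rot":[0,0,0],"jaw":0},{"travel":[0,0,0.16],"rot":[0,0,0],"jaw":0}])

```text
t: 17.5
ee_pos: [0.5852, 0.3313, 0.2335]
ee_rot: [2.096, 2.334, 0.006]
wrist_force: [0.0, 0.6, 1.0]
grip_width: 0.996
```

>>> play_rows(targets=[{"travel":[-0.03,-0.03,0],"rot":[0,0,0],"jaw":0},{"travel":[-0.06,-0.06,0],"rot":[0,0,0],"jaw":0},{"travel":[-0.09,-0.09,0],"rot":[0,0,0],"jaw":0},{"travel":[-0.1,-0.1,0],"rot":[0,0,0],"jaw":0},{"travel":[-0.1,-0.1,0],"rot":[0,0,0],"jaw":0}])

```text
t: 18.0
ee_pos: [0.4837, 0.2286, 0.2308]
ee_rot: [2.098, 2.331, -0.001]
wrist_force: [-0.3, 0.2, -0.5]
grip_width: 1.002
```

```bash
python3 st.py;python3 - <<'E'
from h import *
for q in [(261.4,229.9)]: print("large",onz("top",q,.023))
E
```

```text
t 18.0 tcp [0.4837 0.2286 0.2308] scoop x [0.9945 0.105  0.0035] z [-0.0039  0.0044  1.    ] tip [0.3796 0.2173 0.1625] orig [0.4343 0.223  0.1601] [-0.01  0.34 -0.62  1.54  0.21  1.33 -0.55] [-0.3  0.2 -0.5]
side [(array([339.31, 326.88]), [337, 325, 6, 4, 16])]
top [(array([261.42, 229.89]), [256, 224, 12, 13, 113])]
large [0.49246593 0.12635712 0.023     ]
```

View pics/last_side.png

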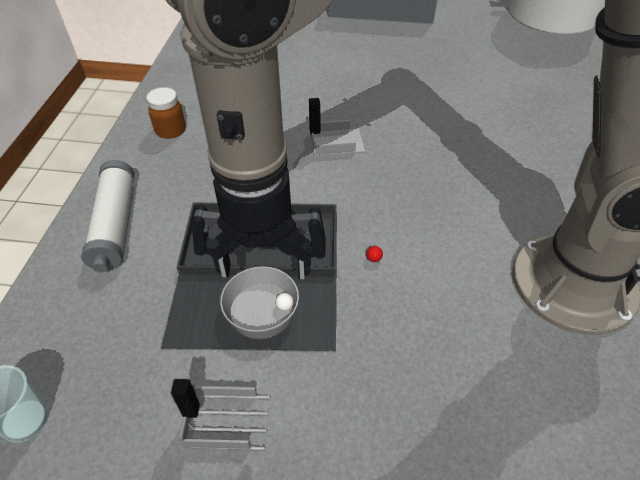

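```bash
python3 -c "
from workcell import *
print(hand_in())"
```

```text
the job is handed in; nothing more can be done
None
```

The large ball is in the round dish, the small ball is still in the bay, and the slotted scoop is back on the bench to the left of the tray. I handed the job in at about 18 s of the 64 s allowed; no verdict was reported.

**What I did:** I gripped the scoop by its post and slid it under the large ball along the bay floor. The small ball passed between the tines. I lifted with the mouth slightly up, carried the ball over the dish and tipped it in at about 45°. Then I set the scoop down level, released it and backed the gripper clear.

**Last checks:**
- **Large ball:** it lies at about x −0.036 m, y 0.150 m in the tray frame. It is against the edge of the dish floor but inside the limits, and its position stayed the same over several pictures.
- **Small ball:** it is at the same pixel as before the lift. In the very last pictures the gripper hid it, so its final check is from just before I let go of the scoop.
- **Scoop:** it looks flat and upright in the last side picture. At release the sole was about 1 mm above the bench and the tilt under 0.01 rad, going by the tool pose. Its origin is about 0.34 m to the left in the tray frame; the limit is 0.24 m.
- **Gripper:** it is open at 0.23 m height, touching nothing. No finger touched a ball in any picture I viewed, and the wrist forces printed in the reports stayed below 10 N.

**Disagreements:** the two cameras differed by about 3 to 4 mm in the balls' y position, so I checked alignment against the tines before scooping. After the tip, the tool was still about 0.14 rad off level, which I corrected before setting the scoop down.

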